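Fit the rotor in the lab siren under its captive screw cap

TASK

Fit the drilled brass-hubbed rotor in the siren: unscrew the siren's captive cap and swing it well aside, set the rotor fully down on the spindle with its flat matched to the spindle's flat, and let go of it. Then swing the cap back over the pot and screw it fully home, leaving everything else on the shelf where it stands.

Things in the scene. Friction and masses are not known exactly. Their poses are not given: they have to be found in the camera images.
- cap_grip (a point): Grip of the siren's captive brass screw cap (92 mm flange, 78 mm plug below): an upright black bar on the flange, 58 mm long (along x here), 14 mm wide (y), 31 mm tall. Point on the cap's axis, 22 mm above the flange, 9 mm below the bar's top, 44 mm above the pot's rim when home; z up. A red mark on the flange lies at +x.
- cap (a joint): Turn of the cap in its swing arm, rad: 0 screwed fully home, 1.4 fully unscrewed (both stops). Unscrews anticlockwise from above, rising 6.43 mm per rad; stays where left; needs 0.15 Nm. Home, its plug dips 6 mm into the pot's mouth (3 mm clear all round) and locks the arm; above about 1.1 it is clear of the rim and the arm can swing.
- post_hinge (a point): Top of the upright steel post about which the cap's flat steel swing arm turns; it is fixed on the siren's base. The post's axis is vertical and 85 mm from the cap's axis. This point's axes turn with the arm: the cap lies 85 mm along its -y.
- swing_arm (a joint): Swing of the cap's arm about its post, rad: 0 has the cap exactly over the pot (stop); it grows as the arm swings open, clockwise from above, to 2.2 (stop). Stays where left; needs 0.12 Nm. If the bar grip is held while swinging, the gripper has to turn with the arm.
- pot_rim (a point): Centre of the mouth of the siren's round brass pot, level with its rim: 84 mm inner, 94 mm outer diameter, inside floor 54 mm below. The siren (base plate 120 x 172 mm, bolted down) is fixed; the spindle stands on the pot's axis. x, y axes as the siren's base: the arm's post stands 85 mm along +y.
- spindle_seat (a point): On the spindle's axis, on the 26 mm shoulder that the rotor rests on, 48 mm below the pot's rim; z up, x towards the flat (red mark on the shoulder). Above it the steel shaft stands 18 mm: 12 mm diameter, flat 3.5 mm from the axis, top 4 mm tapered. May stand at any angle; motor friction (0.08 Nm) holds it, and its angle need not be kept.
- rotor: The drilled rotor, loose, lying flat, hub up: aluminium disc 64 mm across, 6 mm thick, two rings of holes; round brass hub 22 mm in diameter, its top 38 mm above the underside. About 90 g. Origin: centre of the underside, z up. Blind D bore from below, 19.2 mm deep, 14 mm diameter, flat 4.5 mm from the axis on the +x side, where a red line marks disc and hub.
- blank_rotor: Bystander: a blank rotor of the same size, dark steel disc without holes, black hub 38 mm high. Origin at the centre of its underside.
- insulator: Bystander: cracked white ceramic insulator pillar, upright, 48 mm across, 110 mm tall. Origin at the centre of its underside.
- pitch_pipe: Bystander: round brass pitch pipe lying flat, 62 mm across, 19 mm high. Origin at the centre of its underside.
- glass_tube_a: Bystander: short clear glass resonance tube lying at the back of the shelf, 32 mm across, 120 mm long. Origin at the centre of one end; the tube runs along its z axis.
- glass_tube_b: Bystander: short green glass resonance tube standing upright, 32 mm across, 115 mm tall. Origin at the centre of its underside.
- ear_trumpet: Bystander: dented tin ear trumpet standing on its 88 mm bell, 142 mm tall, its ear tube bent over at the top. Origin at the centre of its underside.
- tuning_fork: Bystander: steel tuning fork lying flat, about 152 mm long (x axis, tines to +x), 25 mm wide, 10 mm high. Origin at its underside near the root of the tines.
- fork_case: Bystander: flat closed wooden case for tuning forks, 150 mm long (x), 50 mm wide, 28 mm high, with a brass clasp. Origin at the centre of its underside.
- gate_tip (a point): Free end of the low brass gate (40 mm high) at the shelf's front lip; it swings about an upright pivot pin at its other end, 386 mm away. The top of the shelf plate is 12 mm above the work surface.

How it is judged:
By the outcome, as a careful person would: the job done as asked, in the order asked, and still so for the second after the job is handed in, with the robot touching nothing.
It also fails if it takes over 72 s, if anything falls off the work surface, if the arm or the gripper's body presses on something with over 40 N, if the wrist force passes 120 N, or if a joint passes its speed limit or range.

ROBOT

A 7-joint arm with a two-finger parallel gripper is mounted at the origin on the work surface. World frame = base frame: x ahead of the robot, y to its left, z up, the work surface at z = 0. Lengths are in m, angles in rad, forces in N, time in s.
With the tool pointing down it reaches from about 0.4 to 0.85 m from the base axis. Payload 10.4 kg.
Tool frame: the origin (TCP) lies midway between the tips of the shut fingers; the grasp point (between the pads) lies 19 mm behind it (r.grasp_offset is the distance from the TCP to the grasp point, in m); x points along the fingers, y is the direction in which the jaws open and shut, and the axes are right-handed (so a half turn about x gives the same grasp; the last joint's range is limited). The gripper opens to 87 mm and grips with 3 to 60 N. Pads are 19 mm wide; open, the fingers measure 117 mm over their backs; the gripper's body (75 mm by 190 mm) begins 51 mm behind the grasp point.
Start: joints at [-1.31, 0.332, -0.065, 1.46, 0.022, 1.35, -0.088], TCP at [0.175, 0.6, 0.223] pointing down, gripper open.
Joint ranges: [-2.6, 2.6], [-0.5, 2.12], [-1.47, 1.34], [0.16, 2.42], [-1.27, 4.41], [0.06, 2.06], [-2.6, 2.6]. Speed limits (rad/s): [2.22, 2.22, 2.79, 2.79, 3.14, 3.14, 3.14].

INTERFACE

Orientations are given as a unit quaternion [x, y, z, w].
In Python, from bench import r, vision, close_job gives the robot as it stands. The module is installed in compiled form; this text tells all that it offers.
- The arm moves only by the shell command python3 -m pendant 'ROWS' [OPENING] [FORCE]. ROWS is text: rows parted by semicolons, each of 6 numbers parted by spaces: the shift along the tool's x, y, z in units of 0.25 m (1.0 is 0.25 m), then the turn, a rotation vector about the tool's x, y, z in units of 1.5 rad (1.0 is 1.5 rad). A call has 1 to 8 rows; each row is the pose to reach, as a shift and turn from the pose commanded when the call began, along the tool's axes at that moment; what a row does not reach only later rows make up. A row lasts 1/10 s, in which the tool goes at most 50 mm and 8.59 degrees, less where a joint would pass 70% of its speed; a pose out of reach is approached as far as the arm can. A call with a number of a shift or a turn outside -1 to 1 is refused whole. A call with a gripper value outside its range is refused whole. OPENING is the gripper command: -1 is shut, 1 is fully open, values between are in proportion, set as the call begins (- or left out, the last holds). The fingers move at their own pace and stop on an object; FORCE is the grip in N (left out, the last holds). Time passes only in rows, so rows that repeat a pose let the fingers close. It gives the time, the measured TCP pose, the force and the opening at its end, in the units of the state.
- r.read_state(): the state, without advancing time (a new reading comes with each control period).
- vision.camera(name): name is "side" or "top"; returns (picture, depth): 420x560x3 uint8, blue, green, red; 420x560 float32, m along the optical axis (not along the pixel's ray), 0 where there is no reading.
- vision.get_calibration(name): a dict with "camera_matrix" (3x3 intrinsics, pixels), "rvec" (rotation vector, rad) and "tvec" (3), from world to camera coordinates, as OpenCV has them. Camera axes: x right, y down, z forward; pixel columns grow to the right and rows downward; lengths in m; the calibration is good to about 2 mm. A picture is of the moment at which its call begins. get_calibration takes no time and is no camera call.
- close_job(): hands the job in, once; it reports no verdict.
The state is a dict: "time": time; "joint_positions": joint angles; "joint_vel": joint speeds; "joint_torque": joint torques, N m; "ee_pos": TCP position; "eef_rot": TCP orientation; "ft_force": force on the tool from outside, world axes, zero at the start; "torque": the same for the moment, N m; "width": finger opening in m.
Only numpy, scipy, OpenCV 4.12 (cv2) and the standard library are available. Lean on these libraries where they do the work, as an engineer would, in place of code of your own. Each camera call takes 0.05 s, during which the arm holds its last target. There are 200 camera calls.

## Working session

There is one attempt and no reset: what is moved stays moved. The work goes in short steps, Python scripts to look and compute and a shell command to move; the robot and the scene stay as the last step left them, time stands still between calls to the robot, and variables do not carry over. Pictures are saved under pics/ and viewed, about 8 in all and at most 12, crops included, and the job is handed in when it is done.

```bash
mkdir -p pics; python3 - <<'E'
from bench import r,vision
import cv2,numpy as np
for n in("top","side"):
    p,d=vision.camera(n);cv2.imwrite(f"pics/{n}0.png",p);np.savez(f"{n}0.npz",p=p,d=d)
    c=vision.get_calibration(n);R=cv2.Rodrigues(np.array(c["rvec"]))[0];print(n,c["camera_matrix"],(-R.T@np.array(c["tvec"]).ravel()).round(3),R.round(2).tolist())
print(r.read_state(),r.grasp_offset)
E
```

```text
top [[533.27143108   0.         286.73370861]
 [  0.         533.27143108 206.83493275]
 [  0.           0.           1.        ]] [0.363 0.013 1.408] [[0.0, -1.0, -0.01], [-0.99, -0.0, -0.13], [0.13, 0.01, -0.99]]
side [[479.28424846   0.         281.11267602]
 [  0.         479.28424846 214.96156559]
 [  0.           0.           1.        ]] [ 0.503 -0.85   0.847] [[1.0, -0.05, 0.01], [-0.02, -0.63, -0.78], [0.04, 0.78, -0.63]]
{'time': 0.1, 'joint_positions': array([-1.3096022 ,  0.33280918, -0.0646849 ,  1.46082772,  0.02157254,
        1.34989715, -0.08854189]), 'joint_vel': array([-1.52267342e-03,  6.90234223e-04,  4.24464647e-04, -2.02529362e-03,
        9.20682508e-04,  1.20273853e-03, -2.51006404e-05]), 'joint_torque': array([ 2.22727533e-03, -6.24541426e+01,  2.49680586e-02, -3.90715420e+01,
       -6.14879094e-02,  3.65032547e-02,  3.75767138e-05]), 'ee_pos': array([0.17490892, 0.59967911, 0.22184727]), 'eef_rot': array([ 0.09957711,  0.70004835, -0.10045339,  0.69994702]), 'ft_force': array([ 0.32720203, -0.22839612, -0.35484667]), 'torque': array([-0.00283077,  0.02208229,  0.00091243]), 'width': 0.08681150579901176} 0.0187
```

View pics/top0.png

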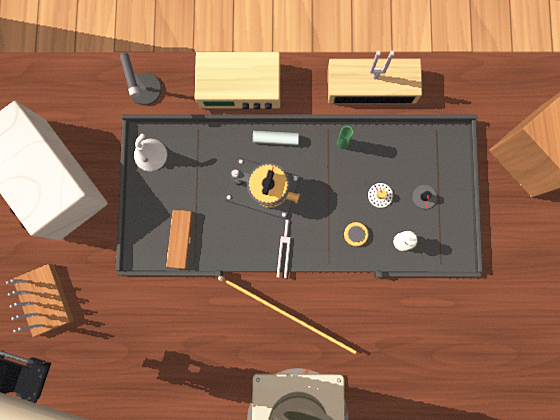

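View pics/side0.png

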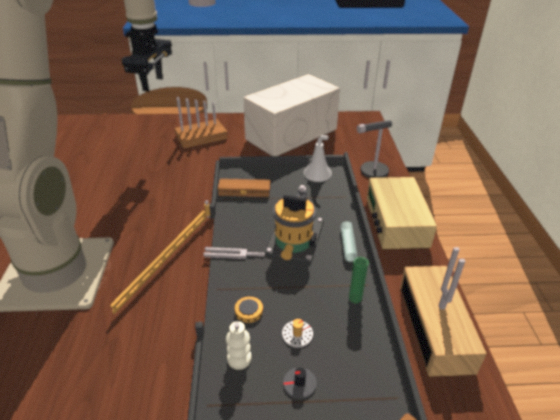

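```bash
python3 - <<'E'
import cv2,numpy as np
t=cv2.imread("pics/top0.png");s=cv2.imread("pics/side0.png")
f=lambda a:cv2.resize(a,(400,300),interpolation=cv2.INTER_CUBIC)
a=f(t[150:225,220:320]);b=f(t[165:225,360:440]);c=f(s[175:265,235:355]);d=f(s[310:400,260:380])
cv2.imwrite("pics/crop0.png",np.vstack([np.hstack([a,b]),np.hstack([c,d])]))
E
```

```text
(no output)
```

View pics/crop0.png

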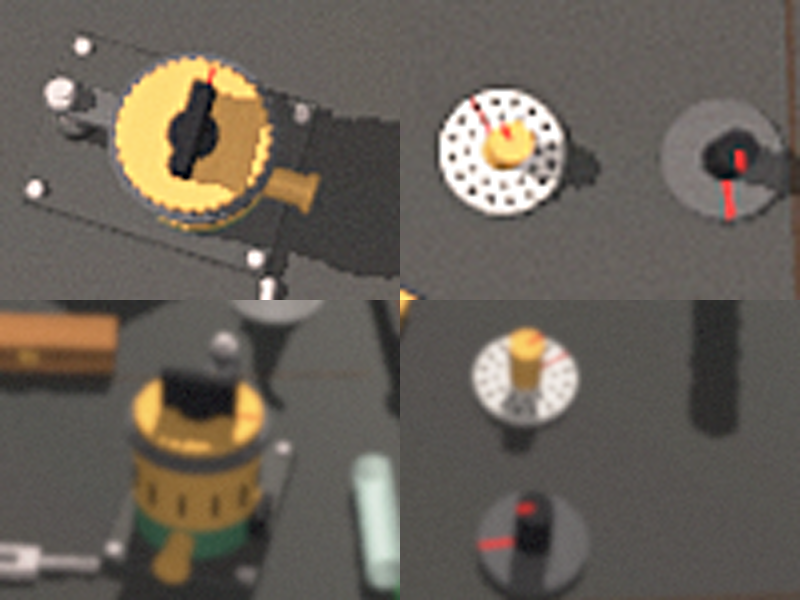

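```bash
cat > h.py <<'E'
import cv2,numpy as np
from bench import r,vision
def cal(n):
    c=vision.get_calibration(n);R=cv2.Rodrigues(np.array(c["rvec"]))[0];return c["camera_matrix"],R,np.array(c["tvec"]).ravel()
def world(n,d):
    K,R,t=cal(n);v,u=np.mgrid[:420,:560]
    P=np.stack([(u-K[0,2])/K[0,0]*d,(v-K[1,2])/K[1,1]*d,d],-1);return (P-t)@R
def plane(n,uv,z):
    K,R,t=cal(n);uv=np.atleast_2d(uv).astype(float)
    q=np.c_[(uv-K[:2,2])/K[0,0],np.ones(len(uv))]@R;o=-R.T@t
    return o+q*((z-o[2])/q[:,2])[:,None]
def snap(n,tag):
    p,d=vision.camera(n);np.savez(f"{n}{tag}.npz",p=p,d=d);return p,d
def load(n,tag):
    z=np.load(f"{n}{tag}.npz");return z["p"],z["d"]
def axis(P):
    m=P[:,:2].mean(0);w,V=np.linalg.eigh(np.cov((P[:,:2]-m).T));return m,np.degrees(np.arctan2(V[1,1],V[0,1]))
E
python3 - <<'E'
from h import *
for n,box,rb in(("top",(150,225,220,320),(165,225,360,408)),("side",(175,265,235,355),(310,360,270,330))):
    p,d=load(n,0);W=world(n,d);hsv=cv2.cvtColor(p,cv2.COLOR_BGR2HSV)
    red=((hsv[...,0]<8)|(hsv[...,0]>172))&(hsv[...,1]>130)&(hsv[...,2]>90)
    B=np.zeros(d.shape,bool);B[box[0]:box[1],box[2]:box[3]]=1
    w=W[B];print(n,"z hist",np.histogram(w[:,2],bins=np.arange(0,.22,.01)))
    top=B&(W[...,2]>.115)
    for lo in np.arange(.09,.19,.01):
        m=B&(abs(W[...,2]-lo)<.005);
        if m.sum()>5: print(lo.round(2),m.sum(),axis(W[m]))
    yv,xv=np.where(red&B);print("red",list(zip(xv,yv))[:12],W[red&B].round(3)[:12].tolist())
    B[:]=0;B[rb[0]:rb[1],rb[2]:rb[3]]=1
    for lo,hi in((.014,.03),(.045,.06)):
        m=B&(W[...,2]>lo)&(W[...,2]<hi);c,R=cv2.minEnclosingCircle(W[m][:,:2].astype(np.float32));print("rotor",lo,m.sum(),W[m].mean(0).round(4),c,R)
    yv,xv=np.where(red&B);print("red",[(x,y,*W[y,x].round(4)) for x,y in zip(xv,yv)])
E
```

```text
top z hist (array([ 945, 3752,  981,   29,   88,   56,    4,    5,    0,    0,    5,
        248,  902,  303,   12,  100,   44,    0,    0,    0,    0]), array([0.  , 0.01, 0.02, 0.03, 0.04, 0.05, 0.06, 0.07, 0.08, 0.09, 0.1 ,
       0.11, 0.12, 0.13, 0.14, 0.15, 0.16, 0.17, 0.18, 0.19, 0.2 , 0.21]))
0.11 27 (array([0.57340858, 0.09057687]), np.float64(53.21976639353838))
0.12 492 (array([0.58600988, 0.08854848]), np.float64(71.12468247658396))
0.13 922 (array([0.58728655, 0.07836005]), np.float64(69.8493474113281))
0.14 21 (array([0.59104315, 0.10318542]), np.float64(67.79359911006914))
0.15 23 (array([0.58113135, 0.0727019 ]), np.float64(160.68878631312583))
0.16 129 (array([0.58647996, 0.07529518]), np.float64(163.59355816133026))
red [(np.int64(273), np.int64(167)), (np.int64(272), np.int64(168)), (np.int64(272), np.int64(169)), (np.int64(272), np.int64(170))] [[0.627, 0.062, 0.127], [0.624, 0.065, 0.129], [0.621, 0.065, 0.128], [0.613, 0.064, 0.156]]
rotor 0.014 1033 [ 0.5738 -0.2222  0.0169] (0.5731169581413269, -0.2243959754705429) 0.0983235165476799
rotor 0.045 60 [ 0.5756 -0
[... 783 characters left out ...]
.float64(174.82712692463775))
0.11 80 (array([0.58544079, 0.03745532]), np.float64(-178.13364971022753))
0.12 310 (array([0.58825437, 0.06069129]), np.float64(74.70475526163645))
0.13 529 (array([0.58691234, 0.0634401 ]), np.float64(104.0555509969269))
0.14 81 (array([0.58583871, 0.07255291]), np.float64(58.14537949219467))
0.15 80 (array([0.5842594 , 0.06884981]), np.float64(164.10558953526126))
0.16 105 (array([0.58646459, 0.07165636]), np.float64(162.3758927326208))
red [] []
rotor 0.014 866 [ 0.5764 -0.2215  0.0171] (0.5793701410293579, -0.21485677361488342) 0.08685949444770813
rotor 0.045 90 [ 0.5751 -0.2172  0.0499] (0.5751830339431763, -0.21560874581336975) 0.012382861226797104
red []
```

```bash
cat >> h.py <<'E'
from scipy.spatial.transform import Rotation as Ro
def down(yaw):  # tool x down, y along yaw (deg)
    a=np.radians(yaw);y=np.array([np.cos(a),np.sin(a),0]);x=np.array([0,0,-1.]);return Ro.from_matrix(np.c_[x,y,np.cross(x,y)])
def cur():
    s=r.read_state();R=Ro.from_quat(s["eef_rot"]);m=R.as_matrix();return s,np.array(s["ee_pos"]),R,np.degrees(np.arctan2(m[1,1],m[0,1]))
def rows(tg,p0=None,R0=None):  # tg list of (pos,yaw)
    s,p,R,y=cur();p=p if p0 is None else p0;R=R if R0 is None else R0
    print("now",s["time"],p.round(4),"yaw %.1f"%y,"j7 %.2f j1 %.2f"%(s["joint_positions"][6],s["joint_positions"][0]),"w %.4f"%s["width"],np.round(s["ft_force"],1))
    o=[]
    for q,yw in tg:
        o.append(" ".join("%.3f"%v for v in np.r_[R.inv().apply(np.array(q)-p)/.25,(R.inv()*down(yw)).as_rotvec()/1.5]))
    print(";".join(o))
E
python3 - <<'E'
from h import *
for y in(73.5,-106.5): rows([((.5865,.0745,.25),y)])
p,d=load("top",0);W=world("top",d);print(W[168:180:2,232:242:2].round(3))
print(plane("top",[235,173],.15))
E
```

```text
now 0.1 [0.1749 0.5997 0.2218] yaw 73.7 j7 -0.09 j1 -1.31 w 0.0868 [ 0.3 -0.2 -0.4]
-0.111 -1.556 2.169 0.003 0.000 0.001
now 0.1 [0.1749 0.5997 0.2218] yaw 73.7 j7 -0.09 j1 -1.31 w 0.0868 [ 0.3 -0.2 -0.4]
-0.111 -1.556 2.169 -2.092 -0.001 0.000
[[[0.646 0.176 0.018]
  [0.648 0.171 0.009]
  [0.646 0.165 0.021]
  [0.645 0.159 0.023]
  [0.646 0.154 0.02 ]]

 [[0.618 0.162 0.132]
  [0.617 0.157 0.137]
  [0.618 0.153 0.13 ]
  [0.62  0.149 0.12 ]
  [0.64  0.154 0.02 ]]

 [[0.612 0.162 0.135]
  [0.612 0.157 0.137]
  [0.613 0.152 0.134]
  [0.613 0.148 0.132]
  [0.615 0.144 0.123]]

 [[0.61  0.163 0.124]
  [0.608 0.157 0.133]
  [0.609 0.153 0.127]
  [0.61  0.148 0.122]
  [0.61  0.143 0.123]]

 [[0.605 0.163 0.125]
  [0.604 0.157 0.129]
  [0.605 0.154 0.12 ]
  [0.605 0.148 0.121]
  [0.605 0.144 0.12 ]]

 [[0.618 0.175 0.022]
  [0.601 0.159 0.116]
  [0.601 0.153 0.12 ]
  [0.601 0.149 0.116]
  [0.601 0.144 0.119]]]
[[0.60709254 0.1527668  0.15      ]]
```

```bash
python3 -m pendant '-0.1 -0.7 1 0.79 0 0;-0.1 -0.7 1 0.79 0 0;-0.1 -0.7 1 0.79 0 0;-0.1 -0.7 1 0.79 0 0;-0.1 -0.7 1 0.79 0 0;-0.1 -0.7 1 0.79 0 0;-0.1 -0.7 1 0.79 0 0;-0.1 -0.7 1 0.79 0 0' 0 10
python3 - <<'E'
from h import *
rows([((.5865,.0745,.25),-61),((.5865,.0745,.25),-106.5)])
E
```

```text
time: 0.9
ee_pos: [0.3676, 0.3599, 0.2477]
eef_rot: [0.477, 0.522, -0.477, 0.522]
ft_force: [-0.9, 1.1, -0.2]
width: 0.0439
now 0.9 [0.3676 0.3599 0.2477] yaw 5.2 j7 -0.76 j1 -1.06 w 0.0439 [-0.9  1.1 -0.2]
-0.009 0.767 1.217 0.771 -0.000 -0.000;-0.009 0.767 1.217 1.300 -0.000 -0.000
```

```bash
python3 -m pendant '0 0.63 1 0.77 0 0;0 0.63 1 0.77 0 0;0 0.63 1 0.77 0 0;0 0.63 1 0.77 0 0;0 0.63 1 0.77 0 0;0 0.63 1 0.77 0 0;0 0.63 1 0.77 0 0;0 0.63 1 0.77 0 0'
python3 - <<'E'
from h import *
rows([((.5865,.0745,.20),-106.5)])
E
```

```text
time: 1.7
ee_pos: [0.5486, 0.1275, 0.2471]
eef_rot: [-0.684, -0.178, 0.685, -0.178]
ft_force: [-0.1, 1.4, -0.1]
width: 0.0434
now 1.7 [0.5486 0.1275 0.2471] yaw -60.9 j7 -1.29 j1 -0.77 w 0.0434 [-0.1  1.4 -0.1]
0.188 0.259 -0.029 0.531 0.001 -0.001
```

```bash
python3 -m pendant '0 0.26 -0.03 0.53 0 0;0 0.26 -0.03 0.53 0 0;0 0.26 -0.03 0.53 0 0;0 0.26 -0.03 0.53 0 0;0.1 0.26 -0.03 0.53 0 0;0.19 0.26 -0.03 0.53 0 0;0.19 0.26 -0.03 0.53 0 0;0.19 0.26 -0.03 0.53 0 0'
python3 - <<'E'
from h import *
rows([((.5865,.0745,.133),-106.5)])
E
```

```text
time: 2.5
ee_pos: [0.5867, 0.0766, 0.2003]
eef_rot: [-0.7, 0.097, 0.701, 0.097]
ft_force: [-0.1, -0.4, -0.4]
width: 0.0437
now 2.5 [0.5867 0.0766 0.2003] yaw -105.8 j7 -1.90 j1 -0.75 w 0.0437 [-0.1 -0.4 -0.4]
0.269 0.008 -0.002 0.008 0.000 -0.000
```

```bash
python3 -m pendant '0.15 0.01 0 0.01 0 0;0.27 0.01 0 0.01 0 0;0.27 0.01 0 0.01 0 0;0.27 0.01 0 0.01 0 0' && python3 -m pendant '0 0 0 0 0 0;0 0 0 0 0 0;0 0 0 0 0 0;0 0 0 0 0 0;0 0 0 0 0 0' -1 15
python3 - <<'E'
from h import *
s,p,R,y=cur();print(np.round(s["torque"],2))
rows([(p+[0,0,.00643*1.4*k/10],-106.5+8.1*k) for k in range(1,11)])
E
```

```text
time: 2.9
ee_pos: [0.5868, 0.0742, 0.1342]
eef_rot: [0.7, -0.103, -0.699, -0.103]
ft_force: [0.1, -0.2, 1.5]
width: 0.0436
time: 3.4
ee_pos: [0.5864, 0.0747, 0.1329]
eef_rot: [0.7, -0.102, -0.699, -0.103]
ft_force: [0.1, -2.5, 1.4]
width: 0.0134
[-0.51  0.28 -0.13]
now 3.4 [0.5864 0.0747 0.1329] yaw -106.7 j7 -1.88 j1 -0.73 w 0.0134 [ 0.1 -2.5  1.4]
-0.004 -0.000 -0.000 -0.097 -0.000 0.001;-0.007 -0.000 -0.000 -0.191 -0.000 0.001;-0.011 -0.000 -0.000 -0.285 -0.000 0.001;-0.014 -0.000 -0.000 -0.380 -0.000 0.001;-0.018 -0.000 -0.000 -0.474 -0.001 0.001;-0.022 -0.000 -0.000 -0.568 -0.001 0.001;-0.025 -0.000 -0.000 -0.662 -0.001 0.001;-0.029 -0.000 -0.000 -0.757 -0.001 0.000;-0.032 -0.000 -0.000 -0.851 -0.001 0.000;-0.036 -0.000 -0.000 -0.945 -0.001 0.000
```

```bash
python3 -m pendant '-0.003 0 0 -0.09 0 0;-0.007 0 0 -0.18 0 0;-0.011 0 0 -0.28 0 0;-0.014 0 0 -0.37 0 0;-0.018 0 0 -0.46 0 0;-0.022 0 0 -0.56 0 0;-0.025 0 0 -0.65 0 0;-0.028 0 0 -0.74 0 0'
python3 -m pendant '-0.004 0 0 -0.1 0 0;-0.008 0 0 -0.19 0 0;-0.008 0 0 -0.19 0 0;-0.008 0 0 -0.19 0 0'
python3 - <<'E'
from h import *
s,p,R,y=cur();print(np.round(s["torque"],2),s["ft_force"])
post=np.array([.611,.156])
def arc(k,sw):
    a=np.radians(-sw);v=p[:2]-post;return np.r_[post+[v[0]*np.cos(a)-v[1]*np.sin(a),v[0]*np.sin(a)+v[1]*np.cos(a)],p[2]]
rows([(arc(0,sw),y-sw) for sw in np.arange(1,9)*7.])
snap("top",1)
import cv2
cv2.imwrite("pics/t1.png",cv2.resize(load("top",1)[0][130:250,180:340],(640,480),interpolation=cv2.INTER_CUBIC))
E
```

```text
time: 4.2
ee_pos: [0.5867, 0.075, 0.1399]
eef_rot: [0.649, 0.283, -0.647, 0.283]
ft_force: [2.6, 2.7, 1.2]
width: 0.0139
time: 4.6
ee_pos: [0.5866, 0.075, 0.1418]
eef_rot: [0.604, 0.369, -0.602, 0.369]
ft_force: [3.6, 4.4, -1.1]
width: 0.0137
[ 0.78 -0.64 -0.01] [ 3.57966869  4.41712868 -1.05080426]
now 4.6 [0.5866 0.075  0.1418] yaw -27.0 j7 -0.56 j1 -0.55 w 0.0137 [ 3.6  4.4 -1.1]
-0.000 -0.041 0.005 0.081 -0.001 -0.000;-0.000 -0.082 0.005 0.163 -0.001 -0.000;-0.000 -0.123 -0.000 0.244 -0.001 -0.000;-0.000 -0.163 -0.011 0.326 -0.001 -0.000;-0.000 -0.202 -0.026 0.407 -0.001 -0.000;-0.000 -0.238 -0.045 0.489 -0.001 -0.000;-0.000 -0.272 -0.069 0.570 -0.001 0.000;-0.000 -0.303 -0.097 0.652 -0.001 0.000
```

View pics/t1.png

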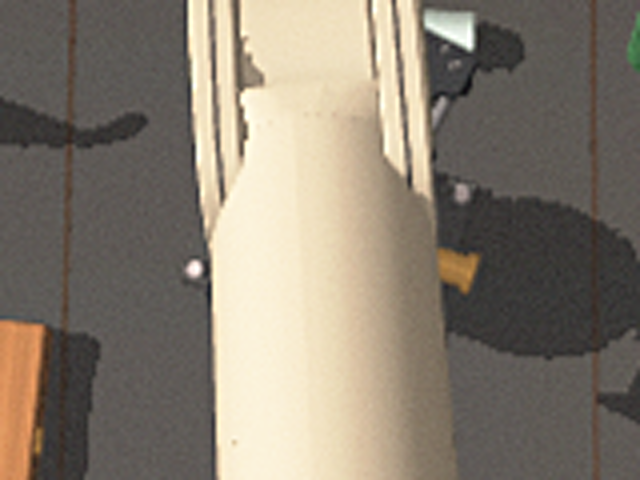

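```bash
python3 -m pendant '0 -0.041 0.005 0.081 0 0;0 -0.082 0.005 0.163 0 0;0 -0.123 0 0.244 0 0;0 -0.163 -0.011 0.326 0 0;0 -0.202 -0.026 0.407 0 0;0 -0.238 -0.045 0.489 0 0;0 -0.272 -0.069 0.57 0 0;0 -0.303 -0.097 0.652 0 0'
cat > arc.py <<'E'
from h import *
import sys
s,p,R,y=cur();print(np.round(s["torque"],2))
post=np.array([.611,.156]);v=p[:2]-post;a0=np.degrees(np.arctan2(v[1],v[0]));print("swing now %.3f rad, radius %.4f"%(np.radians((-106.5-a0)%360),np.hypot(*v)))
sw=np.linspace(0,float(sys.argv[1]),int(sys.argv[2])+1)[1:]
rows([(np.r_[post+.085*np.array([np.cos(np.radians(a0-k)),np.sin(np.radians(a0-k))]),p[2]],y-k) for k in sw])
E
python3 arc.py 56 8
```

```text
time: 5.45
ee_pos: [0.5308, 0.1309, 0.1418]
eef_rot: [0.707, 0.041, -0.705, 0.041]
ft_force: [12.4, 4.1, -7.4]
width: 0.0139
[ 0.8  -2.58  0.14]
swing now 0.979 rad, radius 0.0840
now 5.45 [0.5308 0.1309 0.1418] yaw -83.3 j7 -1.67 j1 -0.78 w 0.0139 [12.4  4.1 -7.4]
-0.000 -0.040 0.009 0.081 -0.003 0.000;-0.000 -0.082 0.009 0.163 -0.003 0.001;0.000 -0.123 0.004 0.244 -0.003 0.001;0.000 -0.164 -0.006 0.326 -0.003 0.001;0.000 -0.202 -0.020 0.407 -0.002 0.001;0.000 -0.239 -0.040 0.489 -0.002 0.001;0.000 -0.273 -0.063 0.570 -0.002 0.001;0.000 -0.304 -0.091 0.652 -0.002 0.001
```

```bash
python3 -m pendant '0 -0.04 0.007 0.081 0 0;0 -0.082 0.007 0.163 0 0;0 -0.123 0.002 0.244 0 0;0 -0.164 -0.007 0.326 0 0;0 -0.202 -0.021 0.407 0 0;0 -0.239 -0.041 0.489 0 0'
python3 arc.py 21 3
```

```text
time: 6.05
ee_pos: [0.5339, 0.189, 0.1416]
eef_rot: [0.675, -0.216, -0.672, -0.215]
ft_force: [9.1, -3.5, -5.1]
width: 0.0138
[-0.86 -1.87  0.14]
swing now 1.687 rad, radius 0.0839
now 6.05 [0.5339 0.189  0.1416] yaw -125.5 j7 -2.47 j1 -0.92 w 0.0138 [ 9.1 -3.5 -5.1]
-0.000 -0.040 0.011 0.081 -0.002 0.000;-0.000 -0.082 0.012 0.163 -0.002 0.000;-0.000 -0.123 0.008 0.244 -0.002 0.001
```

```bash
python3 -m pendant '0 0 0 0 0 0;0 0 0 0 0 0;0 0 0 0 0 0;0 0 0 0 0 0;-0.2 0 0 0 0 0;-0.4 0 0 0 0 0;-0.4 0 0 0 0 0' 0
python3 - <<'E'
from h import *
rows([((.575,-.2145,.24),-60)])
E
```

```text
time: 6.75
ee_pos: [0.535, 0.1908, 0.2483]
eef_rot: [0.677, -0.21, -0.672, -0.215]
ft_force: [-0.1, -0.1, -0.3]
width: 0.0429
now 6.75 [0.535  0.1908 0.2483] yaw -124.9 j7 -2.50 j1 -0.94 w 0.0429 [-0.1 -0.1 -0.3]
0.026 1.238 -1.059 -0.755 -0.006 0.004
```

```bash
python3 -m pendant '0 1 -0.85 -0.5 0 0;0 1 -0.85 -0.5 0 0;0 1 -0.85 -0.5 0 0;0 1 -0.85 -0.5 0 0;0 1 -0.85 -0.5 0 0;0 1 -0.85 -0.5 0 0;0 1 -0.85 -0.5 0 0;0 1 -0.85 -0.5 0 0'
python3 - <<'E'
from h import *
rows([((.575,-.2145,.16),-60)])
p,d=snap("top",2);W=world("top",d);q,e=snap("side",2)
a=cv2.resize(p[145:220,215:315],(800,600),interpolation=cv2.INTER_CUBIC);cv2.imwrite("pics/t2.png",a)
p0,d0=load("top",0);h=cv2.cvtColor(p0,cv2.COLOR_BGR2HSV);W=world("top",d0)
B=np.zeros(d0.shape,bool);B[165:225,360:408]=1
wh=B&(h[...,2]>170)&(h[...,1]<60);ys,xs=np.where(wh);c=cv2.fitEllipse(cv2.convexHull(np.c_[xs,ys].astype(np.float32)));print("disc px",c,plane("top",c[0],.018))
hb=B&(h[...,1]>110)&(h[...,0]>10)&(h[...,0]<30);
yy,xx=np.where(B);r0=p0.astype(int);red=B&(r0[...,2]-r0[...,1]>35)&(r0[...,1]-r0[...,0]<25);ys,xs=np.where(red);print([(x,y,r0[y,x,2]-r0[y,x,1],r0[y,x,1]-r0[y,x,0]) for x,y in zip(xs,ys)])
E
```

```text
time: 7.55
ee_pos: [0.562, -0.1448, 0.242]
eef_rot: [0.706, 0.045, -0.706, 0.047]
ft_force: [-1.2, -0.2, -0.2]
width: 0.0432
now 7.55 [ 0.562  -0.1448  0.242 ] yaw -82.5 j7 -1.12 j1 -0.45 w 0.0432 [-1.2 -0.2 -0.2]
0.329 0.282 -0.015 -0.262 0.000 -0.002
disc px ((379.8077392578125, 194.92477416992188), (24.453353881835938, 24.68788719177246), 60.68369674682617) [[ 0.57444723 -0.21480262  0.018     ]]
[(np.int64(374), np.int64(184), np.int64(63), np.int64(4)), (np.int64(374), np.int64(185), np.int64(101), np.int64(4)), (np.int64(374), np.int64(186), np.int64(63), np.int64(8)), (np.int64(375), np.int64(186), np.int64(49), np.int64(-2)), (np.int64(375), np.int64(187), np.int64(56), np.int64(8)), (np.int64(376), np.int64(187), np.int64(78), np.int64(7)), (np.int64(376), np.int64(188), np.int64(95), np.int64(6)), (np.int64(376), np.int64(189), np.int64(61), np.int64(8)), (np.int64(377), np.int64(189), np.int64(74), np.int64(2)), (np.int64(380), np.int64(189), np.int64(71), np.int64(7)), (np.int64(377), np.int64(190), np.int64(119), np.int64(2)), (np.int64(380), np.int64(190), np.int64(119), np.int64(21)), (np.int64(377), np.int64(191), np.int64(79), np.int64(8)), (np.int64(381), np.int64(191), np.int64(191), np.int64(9))]
```

View pics/t2.png

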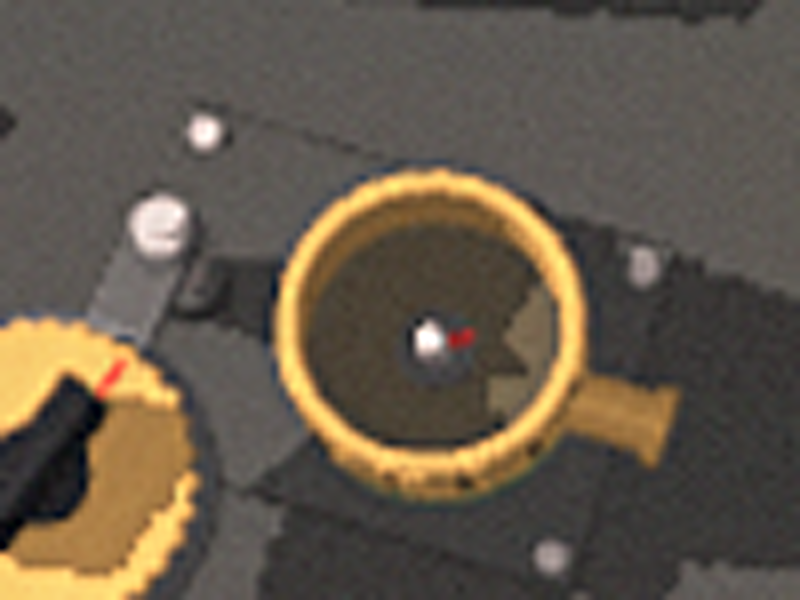

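```bash
python3 - <<'E'
from h import *
p0,_=load("top",0);r0=p0.astype(int)
def redw(p,box,z,c):
    q=p.astype(int);w=np.clip(np.minimum(q[...,2]-q[...,1],q[...,2]-q[...,0]-0)-30,0,None)*(q[...,1]-q[...,0]<25)
    m=np.zeros(w.shape);m[box[0]:box[1],box[2]:box[3]]=1;w=w*m;ys,xs=np.where(w>0);P=plane("top",np.c_[xs,ys],z)[:,:2]-c;g=w[ys,xs]
    v=(P*g[:,None]).sum(0)/g.sum();print("n",len(xs),"mean offset",v,"angle",np.degrees(np.arctan2(v[1],v[0])))
    m,a=axis(np.repeat(P,g.astype(int)//4,axis=0));print("line angle",a)
redw(p0,(180,193,370,379),.018,[.5744,-.2148])
p,d=load("top",2);h=cv2.cvtColor(p,cv2.COLOR_BGR2HSV);W=world("top",d)
B=np.zeros(d.shape,bool);B[160:210,246:293]=1
m=B&(W[...,2]>.098)&(W[...,2]<.115)&(h[...,2]>190)&(h[...,0]>12)&(h[...,0]<32)&(h[...,1]>90)
print("rim",m.sum(),np.median(W[m][:,2]),);A=W[m][:,:2];s=np.linalg.lstsq(np.c_[2*A,np.ones(len(A))],(A**2).sum(1),rcond=None)[0];print("circle",s[:2],np.sqrt(s[2]+s[0]**2+s[1]**2))
C=s[:2]
t=B&(h[...,1]<40)&(h[...,2]>150);ys,xs=np.where(t);c=[xs.mean(),ys.mean()];print("tip",c,W[t].round(3)[:4].tolist(),plane("top",c,.075))
for cc in (C,plane("top",c,.075)[0,:2]): redw(p,(182,192,266,280),.057,cc)
print(plane("top",[373/8*0+215+480/8,145+335/8],.057))
E
```

```text
n 12 mean offset [0.01912913 0.01035057] angle 28.41735662200827
line angle -152.38395724451132
rim 250 0.10568632830536932
circle [0.58611559 0.0752689 ] 0.044302634658452446
tip [np.float64(268.1818181818182), np.float64(186.8181818181818)] [[0.591, 0.077, 0.074], [0.588, 0.079, 0.075], [0.589, 0.077, 0.072], [0.589, 0.074, 0.072]] [[0.58614835 0.07637804 0.075     ]]
n 10 mean offset [ 0.00317193 -0.00824644] angle -68.96111527604306
line angle 112.8032207901824
n 10 mean offset [ 0.00313917 -0.00935558] angle -71.4513307389589
line angle 112.80322079018241
[[0.58903955 0.05972075 0.057     ]]
```

```bash
python3 -m pendant '0 0.28 -0.01 -0.8 0 0;0 0.28 -0.01 -0.8 0 0;0 0.28 -0.01 -0.8 0 0;0 0.28 -0.01 -0.8 0 0;0 0.28 -0.01 -0.8 0 0;0 0.28 -0.01 -0.8 0 0;0 0.28 -0.01 -0.8 0 0;0 0.28 -0.01 -0.8 0 0' && python3 -m pendant '0 0 0 -0.8 0 0;0 0 0 -0.8 0 0;0 0 0 -0.8 0 0;0 0 0 -0.8 0 0;0 0 0 -0.8 0 0;0 0 0 -0.8 0 0;0 0 0 -0.8 0 0;0 0 0 -0.8 0 0'
python3 - <<'E'
from h import *
rows([((.575,-.2147,.10),92)])
E
```

```text
time: 8.45
ee_pos: [0.5763, -0.203, 0.2414]
eef_rot: [0.556, 0.437, -0.556, 0.436]
ft_force: [0.2, -0.1, -0.9]
width: 0.0434
time: 9.25
ee_pos: [0.5763, -0.203, 0.2415]
eef_rot: [0.213, 0.674, -0.212, 0.674]
ft_force: [-0.5, -0.2, 0.3]
width: 0.0435
now 9.25 [ 0.5763 -0.203   0.2415] yaw 55.0 j7 1.31 j1 -0.05 w 0.0435 [-0.5 -0.2  0.3]
0.566 -0.042 0.023 -0.431 -0.000 -0.001
```

```bash
python3 -m pendant '0 -0.04 0.02 -0.43 0 0;0 -0.04 0.02 -0.43 0 0;0.2 -0.04 0.02 -0.43 0 0;0.4 -0.04 0.02 -0.43 0 0;0.57 -0.04 0.02 -0.43 0 0;0.57 -0.04 0.02 -0.43 0 0;0.57 -0.04 0.02 -0.43 0 0'
python3 - <<'E'
from h import *
rows([((.575,-.2147,.0235),92)])
E
```

```text
time: 9.95
ee_pos: [0.5747, -0.215, 0.1]
eef_rot: [-0.009, 0.707, 0.009, 0.707]
ft_force: [0.4, 0.5, 2.1]
width: 0.0437
now 9.95 [ 0.5747 -0.215   0.1   ] yaw 91.4 j7 1.98 j1 0.05 w 0.0437 [0.4 0.5 2.1]
0.306 0.001 0.001 -0.007 -0.000 -0.000
```

```bash
python3 -m pendant '0.15 0 0 0 0 0;0.27 0 0 0 0 0;0.306 0 0 0 0 0;0.306 0 0 0 0 0;0.306 0 0 0 0 0' && python3 -m pendant '0 0 0 0 0 0;0 0 0 0 0 0;0 0 0 0 0 0;0 0 0 0 0 0;0 0 0 0 0 0' -1 20 && python3 -m pendant '-0.1 0 0 0 0 0;-0.3 0 0 0 0 0;-0.5 0 0 0 0 0;-0.75 0 0 0 0 0;-0.75 0 0 0 0 0'
python3 - <<'E'
from h import *
rows([((.5863,.0755,.21),-5.5)])
snap("side",3);p,_=load("side",3);cv2.imwrite("pics/s3.png",cv2.resize(p[200:400,200:440],(720,600)))
E
```

```text
time: 10.45
ee_pos: [0.5759, -0.2164, 0.0252]
eef_rot: [-0.009, 0.706, 0.009, 0.708]
ft_force: [1.0, 0.4, 0.3]
width: 0.0436
time: 10.95
ee_pos: [0.5744, -0.2161, 0.023]
eef_rot: [-0.009, 0.707, 0.009, 0.707]
ft_force: [-1.6, 0.7, 4.7]
width: 0.0214
time: 11.45
ee_pos: [0.5762, -0.217, 0.2162]
eef_rot: [-0.01, 0.704, 0.008, 0.71]
ft_force: [0.7, 0.2, -0.8]
width: 0.0217
now 11.45 [ 0.5762 -0.217   0.2162] yaw 91.4 j7 1.96 j1 0.03 w 0.0217 [ 0.7  0.2 -0.8]
0.023 1.169 0.070 1.128 0.005 -0.003
```

View pics/s3.png

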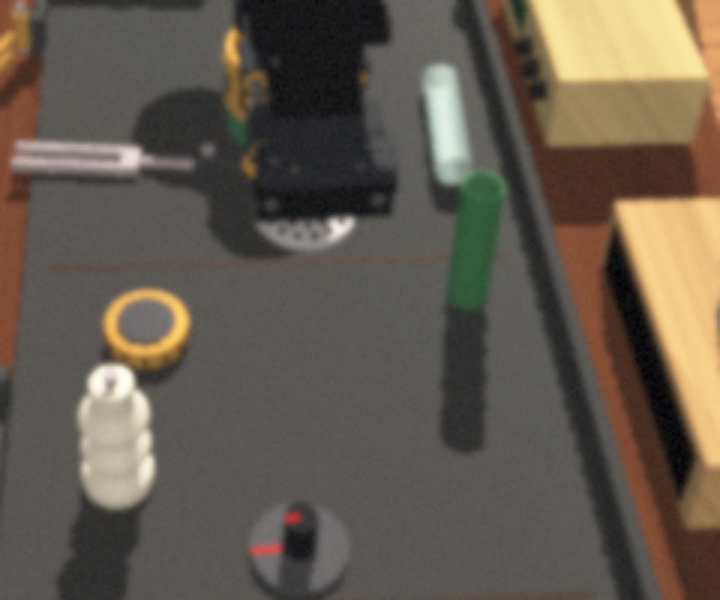

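```bash
python3 -m pendant '0 1 0.06 0.75 0 0;0 1 0.06 0.75 0 0;0 1 0.06 0.75 0 0;0 1 0.06 0.75 0 0;0 1 0.06 0.75 0 0;0 1 0.06 0.75 0 0;0 1 0.06 0.75 0 0;0 1 0.06 0.75 0 0'
python3 - <<'E'
from h import *
rows([((.5863,.0755,.15),-5.5)])
E
```

```text
time: 12.3
ee_pos: [0.5819, 0.0354, 0.2078]
eef_rot: [0.37, 0.603, -0.371, 0.601]
ft_force: [-0.7, -0.8, -1.0]
width: 0.0214
now 12.3 [0.5819 0.0354 0.2078] yaw 26.8 j7 0.39 j1 -0.40 w 0.0214 [-0.7 -0.8 -1. ]
0.231 0.089 -0.135 0.375 -0.000 0.002
```

```bash
python3 -m pendant '0.1 0.09 -0.135 0.38 0 0;0.2 0.09 -0.135 0.38 0 0;0.23 0.09 -0.135 0.38 0 0;0.23 0.09 -0.135 0.38 0 0;0.23 0.09 -0.135 0.38 0 0;0.23 0.09 -0.135 0.38 0 0'
python3 - <<'E'
from h import *
rows([((.5863,.0755,.15),-6),((.5863,.0755,.087),-6),((.5863,.0755,.068),-6)])
for n,b in (("side",(190,270,230,350)),("top",(145,220,215,315))):
    p,_=snap(n,4);cv2.imwrite(f"pics/{n}4.png",p[b[0]:b[1],b[2]:b[3]])
a=[cv2.resize(cv2.imread(f"pics/{n}4.png"),(400,300),interpolation=cv2.INTER_CUBIC) for n in("side","top")];cv2.imwrite("pics/b4.png",np.hstack(a))
E
```

```text
time: 12.9
ee_pos: [0.5871, 0.0745, 0.1515]
eef_rot: [-0.523, -0.476, 0.524, -0.475]
ft_force: [-0.4, 0.7, -0.5]
width: 0.0217
now 12.9 [0.5871 0.0745 0.1515] yaw -5.4 j7 -0.21 j1 -0.49 w 0.0217 [-0.4  0.7 -0.5]
0.006 -0.003 -0.004 0.006 0.000 0.001;0.258 -0.003 -0.004 0.006 0.000 0.001;0.334 -0.003 -0.004 0.006 0.000 0.001
```

View pics/b4.png

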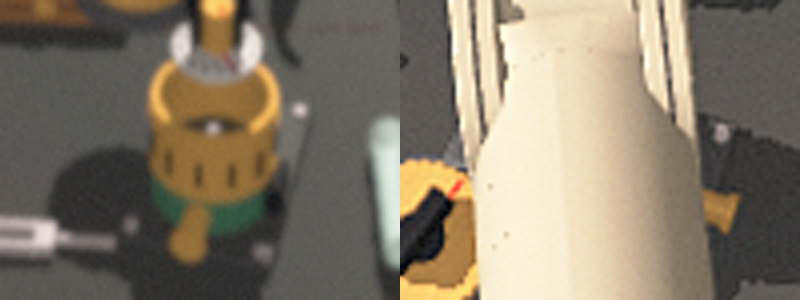

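```bash
python3 -m pendant '0.12 0 -0.002 0.005 0 0;0.2 0 -0.002 0.005 0 0;0.25 0 -0.002 0.005 0 0;0.25 0 -0.002 0.005 0 0;0.25 0 -0.002 0.005 0 0' && python3 -m pendant '0.015 0 0 0 0 0;0.03 0 0 0 0 0;0.03 0 0 0 0 0;0.03 0 0 0 0 0'
```

```text
time: 13.5
ee_pos: [0.588, 0.075, 0.0907]
eef_rot: [0.526, 0.473, -0.526, 0.473]
ft_force: [0.6, 0.0, -0.1]
width: 0.0217
time: 13.9
ee_pos: [0.5876, 0.0751, 0.0827]
eef_rot: [0.526, 0.473, -0.526, 0.473]
ft_force: [0.5, 0.3, -1.9]
width: 0.0211
```

```bash
python3 -m pendant '0.015 -0.004 0 0 0 0;0.03 -0.004 0 0 0 0;0.03 -0.004 0 0 0 0;0.03 -0.004 0 0 0 0' && python3 -m pendant '0.01 0 0 0 0 0;0.02 0 0 0 0 0;0.02 0 0 0 0 0'
```

```text
time: 14.3
ee_pos: [0.5865, 0.0751, 0.0748]
eef_rot: [-0.526, -0.473, 0.526, -0.473]
ft_force: [-0.3, 0.4, -0.9]
width: 0.0219
time: 14.6
ee_pos: [0.5864, 0.0751, 0.0696]
eef_rot: [-0.526, -0.473, 0.526, -0.473]
ft_force: [0.0, 0.3, -1.0]
width: 0.0215
```

```bash
python3 -m pendant '0.005 0 0 0 0 0;0.01 0 0 0 0 0;0.01 0 0 0 0 0' && python3 -m pendant '0.005 0 0 0 0 0;0.008 0 0 0 0 0;0.008 0 0 0 0 0'
```

```text
time: 14.9
ee_pos: [0.5868, 0.0752, 0.0688]
eef_rot: [0.526, 0.473, -0.526, 0.473]
ft_force: [-6.4, -0.0, 12.2]
width: 0.0218
time: 15.2
ee_pos: [0.5869, 0.0752, 0.0684]
eef_rot: [0.526, 0.473, -0.525, 0.472]
ft_force: [-12.5, -1.5, 28.6]
width: 0.0216
```

```bash
python3 -m pendant '-0.012 0 0 0 0 0;-0.012 0 0 0 0 0;-0.012 0 0 0 0 0;-0.012 0 0 0 0 0' -0.15 && python3 -m pendant '-0.1 0 0 0 0 0;-0.3 0 0 0 0 0;-0.5 0 0 0 0 0;-0.65 0 0 0 0 0;-0.65 0 0 0 0 0'
python3 - <<'E'
from h import *
rows([((.534,.1895,.23),-125.5)])
E
```

```text
time: 15.6
ee_pos: [0.5865, 0.0751, 0.0681]
eef_rot: [-0.526, -0.473, 0.526, -0.473]
ft_force: [-0.1, -0.2, 0.4]
width: 0.0359
time: 16.1
ee_pos: [0.5891, 0.0753, 0.2367]
eef_rot: [0.529, 0.471, -0.523, 0.474]
ft_force: [0.5, -0.2, 0.2]
width: 0.037
now 16.1 [0.5891 0.0753 0.2367] yaw -6.1 j7 -0.24 j1 -0.51 w 0.0370 [ 0.5 -0.2  0.2]
0.026 -0.268 -0.431 1.389 -0.007 -0.001
```

```bash
python3 -m pendant '0 -0.26 -0.43 0.75 0 0;0 -0.26 -0.43 0.75 0 0;0 -0.26 -0.43 0.75 0 0;0 -0.26 -0.43 0.75 0 0;0 -0.26 -0.43 0.75 0 0;0 -0.26 -0.43 0.75 0 0;0 -0.26 -0.43 0.75 0 0;0 -0.26 -0.43 0.75 0 0'
python3 - <<'E'
from h import *
rows([((.534,.1895,.20),-125.5)])
p,d=snap("top",5);W=world("top",d);q,_=snap("side",5)
B=np.zeros(d.shape,bool);B[165:208,250:288]=1
m=B&(np.hypot(W[...,0]-.5862,W[...,1]-.0755)<.028);z=W[m][:,2]
print("disc z",np.histogram(z,np.arange(.04,.12,.004)))
a=[cv2.resize(p[145:220,215:315],(400,300),interpolation=cv2.INTER_CUBIC),cv2.resize(q[190:265,235:335],(400,300),interpolation=cv2.INTER_CUBIC)];cv2.imwrite("pics/b5.png",np.hstack(a))
E
```

```text
time: 16.9
ee_pos: [0.5331, 0.1888, 0.2299]
eef_rot: [-0.697, -0.117, 0.698, -0.118]
ft_force: [0.1, 0.8, -0.2]
width: 0.037
now 16.9 [0.5331 0.1888 0.2299] yaw -70.9 j7 -1.59 j1 -0.77 w 0.0370 [ 0.1  0.8 -0.2]
0.120 -0.001 -0.004 0.635 0.001 -0.001
disc z (array([  0,   0,   0,   1,  14, 124, 124,  41,   3,   3,   1,   6,   7,
        19,  32,   4,   0,   0,   0]), array([0.04 , 0.044, 0.048, 0.052, 0.056, 0.06 , 0.064, 0.068, 0.072,
       0.076, 0.08 , 0.084, 0.088, 0.092, 0.096, 0.1  , 0.104, 0.108,
       0.112, 0.116]))
```

View pics/b5.png

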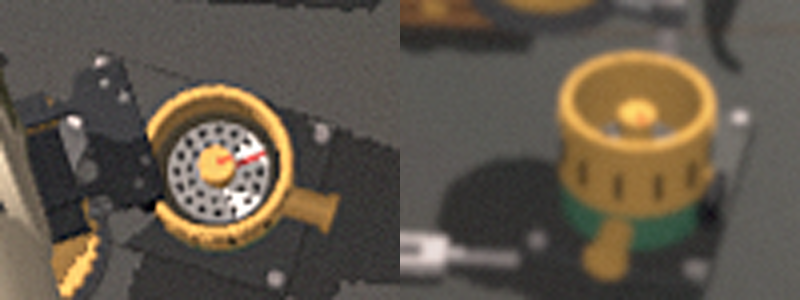

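```bash
python3 -m pendant '0 0 0 0.635 0 0;0 0 0 0.635 0 0;0 0 0 0.635 0 0;0 0 0 0.635 0 0;0 0 0 0.635 0 0;0 0 0 0.635 0 0;0 0 0 0.635 0 0;0.1 0 0 0.635 0 0'
python3 - <<'E'
from h import *
rows([((.534,.1895,.142),-125.3)])
E
```

```text
time: 17.8
ee_pos: [0.5349, 0.1894, 0.2079]
eef_rot: [0.675, -0.212, -0.673, -0.214]
ft_force: [1.1, -0.5, -0.8]
width: 0.0366
now 17.8 [0.5349 0.1894 0.2079] yaw -125.0 j7 -2.51 j1 -0.85 w 0.0366 [ 1.1 -0.5 -0.8]
0.264 0.003 0.004 0.003 -0.001 0.003
```

```bash
python3 -m pendant '0.15 0.003 0.004 0 0 0;0.264 0.003 0.004 0 0 0;0.264 0.003 0.004 0 0 0;0.264 0.003 0.004 0 0 0' && python3 -m pendant '0 0 0 0 0 0;0 0 0 0 0 0;0 0 0 0 0 0;0 0 0 0 0 0' -1 15
python3 arc.py -56 8
```

```text
time: 18.2
ee_pos: [0.532, 0.1888, 0.1394]
eef_rot: [-0.674, 0.212, 0.675, 0.212]
ft_force: [0.5, -0.2, -0.6]
width: 0.037
time: 18.6
ee_pos: [0.5323, 0.1889, 0.1402]
eef_rot: [0.674, -0.213, -0.674, -0.213]
ft_force: [0.2, -0.6, 0.2]
width: 0.0137
[-0.1   0.07  0.07]
swing now 1.678 rad, radius 0.0853
now 18.6 [0.5323 0.1889 0.1402] yaw -125.1 j7 -2.49 j1 -0.84 w 0.0137 [ 0.2 -0.6  0.2]
-0.000 0.040 -0.013 -0.081 -0.000 0.000;-0.000 0.078 -0.029 -0.163 -0.000 0.000;-0.000 0.114 -0.050 -0.244 -0.000 0.000;-0.000 0.147 -0.075 -0.326 -0.000 0.000;-0.000 0.177 -0.103 -0.407 -0.000 0.000;-0.000 0.203 -0.136 -0.489 -0.000 0.000;-0.000 0.225 -0.171 -0.570 -0.000 0.000;-0.000 0.243 -0.208 -0.652 -0.000 0.000
```

```bash
python3 -m pendant '0 0.04 -0.013 -0.081 0 0;0 0.078 -0.029 -0.163 0 0;0 0.114 -0.05 -0.244 0 0;0 0.147 -0.075 -0.326 0 0;0 0.177 -0.103 -0.407 0 0;0 0.203 -0.136 -0.489 0 0;0 0.225 -0.171 -0.57 0 0;0 0.243 -0.208 -0.652 0 0'
python3 arc.py -42 6
```

```text
time: 19.4
ee_pos: [0.5395, 0.1088, 0.1402]
eef_rot: [-0.695, -0.13, 0.695, -0.13]
ft_force: [-0.3, 0.3, 2.6]
width: 0.0136
[ 0.02  0.16 -0.14]
swing now 0.700 rad, radius 0.0857
now 19.4 [0.5395 0.1088 0.1402] yaw -68.8 j7 -1.40 j1 -0.64 w 0.0136 [-0.3  0.3  2.6]
-0.000 0.039 -0.014 -0.081 0.000 0.000;-0.000 0.078 -0.030 -0.163 0.000 0.000;-0.000 0.114 -0.050 -0.244 0.000 0.000;-0.000 0.147 -0.075 -0.326 0.000 0.000;-0.000 0.177 -0.104 -0.407 0.000 0.000;-0.000 0.203 -0.136 -0.489 0.000 0.000
```

```bash
python3 -m pendant '0 0.039 -0.014 -0.081 0 0;0 0.078 -0.03 -0.163 0 0;0 0.114 -0.05 -0.244 0 0;0 0.147 -0.075 -0.326 0 0;0 0.177 -0.104 -0.407 0 0;0 0.202 -0.134 -0.484 0 0;0 0.202 -0.134 -0.484 0 0;0 0.202 -0.134 -0.484 0 0'
python3 arc.py -2 1
```

```text
time: 20.2
ee_pos: [0.5865, 0.0737, 0.14]
eef_rot: [-0.603, -0.368, 0.606, -0.366]
ft_force: [-14.5, -1.3, 12.2]
width: 0.0145
[-0.36  3.44 -0.02]
swing now 0.001 rad, radius 0.0859
now 20.2 [0.5865 0.0737 0.14  ] yaw -27.5 j7 -0.59 j1 -0.48 w 0.0145 [-14.5  -1.3  12.2]
-0.000 0.011 -0.006 -0.023 0.002 0.004
```

```bash
python3 -m pendant '0.003 -0.003 0 0.09 0 0;0.007 -0.003 0 0.18 0 0;0.011 -0.003 0 0.28 0 0;0.014 -0.003 0 0.37 0 0;0.018 -0.003 0 0.46 0 0;0.022 -0.003 0 0.56 0 0;0.025 -0.003 0 0.65 0 0;0.028 -0.003 0 0.74 0 0'
python3 -c "
from h import *
s,p,R,y=cur();print(y,s['torque'],s['ft_force']);rows([((.5866,.0748,.133),-107)])"
```

```text
time: 21.0
ee_pos: [0.5859, 0.0747, 0.1331]
eef_rot: [-0.705, 0.008, 0.709, 0.009]
ft_force: [-13.7, 0.0, 12.3]
width: 0.0143
-91.36881312832887 [2.31813981e-03 3.27857578e+00 1.30113339e-01] [-13.74990072   0.0333883   12.27627023]
now 21.0 [0.5859 0.0747 0.1331] yaw -91.4 j7 -1.65 j1 -0.62 w 0.0143 [-13.7   0.   12.3]
0.000 -0.001 -0.003 0.182 0.004 -0.000
```

```bash
python3 -m pendant '0.004 0 -0.003 0.09 0 0;0.008 0 -0.003 0.18 0 0;0.008 0 -0.003 0.23 0 0;0.008 0 -0.003 0.23 0 0;0.008 0 -0.003 0.23 0 0'
python3 -c "
from h import *
s,p,R,y=cur();print(y,s['torque'],s['ft_force'])"
```

```text
time: 21.5
ee_pos: [0.5865, 0.0748, 0.1312]
eef_rot: [-0.693, 0.128, 0.698, 0.128]
ft_force: [-15.8, 1.1, 15.0]
width: 0.0144
-110.8068020795277 [0.08150673 3.73842441 0.14273537] [-15.79529652   1.0923341   15.04175054]
```

```bash
python3 -m pendant '0 0 0 0.04 0 0;0 0 0 0.08 0 0;0 0 0 0.08 0 0;0 0 0 0.08 0 0'
python3 -c "
from h import *
s,p,R,y=cur();print(y,s['torque'],s['ft_force'],s['width'])"
```

```text
time: 21.9
ee_pos: [0.5872, 0.0746, 0.1313]
eef_rot: [-0.685, 0.169, 0.688, 0.169]
ft_force: [-11.7, -0.8, 12.7]
width: 0.0165
-117.68067179446678 [-0.00434262  2.86352658  0.37004789] [-11.71548482  -0.79892964  12.72949011] 0.016461055201680192
```

```bash
python3 -m pendant '0 0 0 -0.03 0 0;0 0 0 -0.06 0 0;0 0 0 -0.06 0 0' && python3 -m pendant '0 0 0 0 0 0;0 0 0 0 0 0;0 0 0 0 0 0;0 0 0 0 0 0;-0.2 0 0 0 0 0;-0.4 0 0 0 0 0;-0.5 0 0 0 0 0' 0
python3 -c "
from h import *
rows([((.5,.3,.25),-115)])"
```

```text
time: 22.2
ee_pos: [0.5876, 0.0744, 0.1313]
eef_rot: [-0.692, 0.138, 0.695, 0.138]
ft_force: [-10.6, -0.4, 10.6]
width: 0.0151
time: 22.9
ee_pos: [0.59, 0.0739, 0.2599]
eef_rot: [0.695, -0.138, -0.692, -0.139]
ft_force: [1.3, -1.1, -0.7]
width: 0.0432
now 22.9 [0.59   0.0739 0.2599] yaw -112.6 j7 -2.04 j1 -0.69 w 0.0432 [ 1.3 -1.1 -0.7]
0.039 -0.696 0.680 0.028 -0.002 0.001
```

Move clear (raised, away from the trumpet) and check.

```bash
python3 -m pendant '-0.2 -0.7 0.68 0 0 0;-0.2 -0.7 0.68 0 0 0;-0.2 -0.7 0.68 0 0 0;-0.2 -0.7 0.68 0 0 0;-0.2 -0.7 0.68 0 0 0;-0.2 -0.7 0.68 0 0 0;-0.2 -0.7 0.68 0 0 0'
python3 - <<'E'
from h import *
p,d=snap("top",6);q,_=snap("side",6);W=world("top",d);W0=world("top",load("top",0)[1])
B=np.zeros(d.shape,bool);B[150:225,246:300]=1
for w in(W0,W):
    m=B&(w[...,2]>.15)&(w[...,2]<.175);k=B&(abs(w[...,2]-.128)<.008);print(axis(w[m]),np.median(w[m][:,2]),np.median(w[k][:,2]),m.sum())
a=[cv2.resize(i,(400,300),interpolation=cv2.INTER_CUBIC) for i in(p[150:225,220:320],q[175:265,235:355])]+[cv2.resize(p,(400,300)),cv2.resize(q,(400,300))]
cv2.imwrite("pics/b6.png",np.vstack([np.hstack(a[:2]),np.hstack(a[2:])]))
E
```

```text
time: 23.6
ee_pos: [0.4988, 0.3021, 0.3055]
eef_rot: [-0.694, 0.138, 0.694, 0.137]
ft_force: [1.5, -0.7, -0.5]
width: 0.0434
(array([0.58615382, 0.07506982]), np.float64(163.28482976680786)) 0.15856687934710761 0.12803339010286707 144
(array([0.58564642, 0.07527149]), np.float64(162.56059902724806)) 0.15909475620569707 0.12808211629880412 149
```

View pics/b6.png

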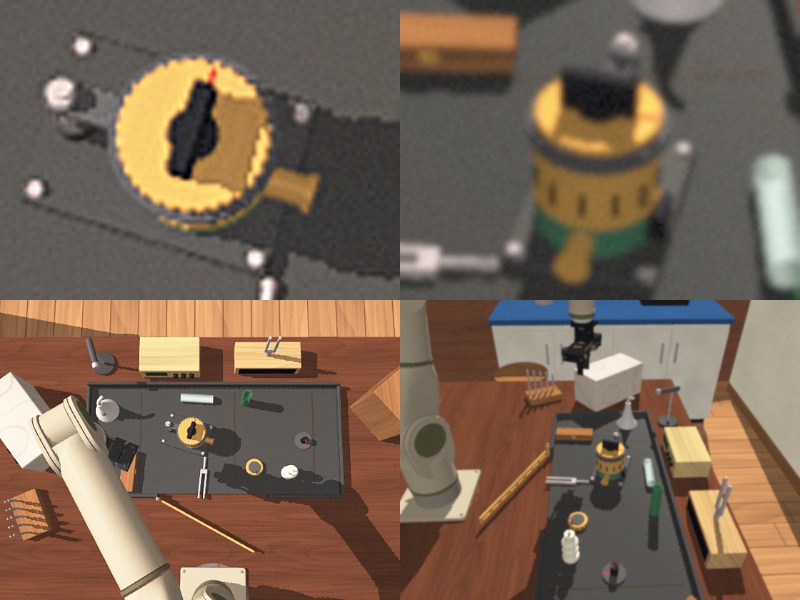

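```bash
python3 -c "
from bench import close_job
print(close_job())"
```

```text
the job is handed in; nothing more can be done
None
```

The rotor is fitted on the spindle and the cap is screwed fully home. I handed the job in at about 24 s of the 72 s allowed.

- **Cap off:** I unscrewed it about 1.39 rad to its stop and swung it about 1.69 rad aside. I stopped short of the 2.2 rad stop because the last joint was near its limit; the pot was well clear.
- **Rotor:** I turned its flat to match the spindle's, lowered it until it met the shoulder, and let go. It slid down without resistance past where a mismatched flat would have stopped it. Afterwards the disc top measured about 0.064 m and the hub top about 0.097 m, the heights expected for a fully seated rotor.
- **Cap back on:** I swung it to its stop over the pot and screwed it down until it would turn no further. At the end the torque rose to 0.37 Nm and the bar began to slip in the fingers, so the gripper turned a few degrees past the stop.

**Last checks:**

| Check | Start | End |
|---|---|---|
| Bar direction | 163.3° | 162.6° |
| Bar top height | 158.6 mm | 159.1 mm |
| Flange height | 128.0 mm | 128.1 mm |

These differences are within measurement noise. By eye, the bystanders I could see stood where they were; the arm hid part of the fork case in the top view, but the side view showed it in place. I did not measure the bystanders' positions. The highest wrist force I read was about 31 N, during the final press onto the shoulder. No check failed or disagreed.

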